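# Close the gas isolator, then turn the freed selector to vent

## Robot

A 6-joint arm with a two-finger parallel gripper is mounted at the origin on a cart in front of the work surface, level with it; the furniture and walls round the work are solid. World frame = base frame: x ahead of the robot, y to its left, z up, the work surface at z = 0. Lengths are in mm, angles in rad, forces in N, time in s.
With the tool pointing down it reaches from about 425 to 950 mm from the base axis. Payload 3.5 kg.
Tool frame: the origin (TCP) lies midway between the tips of the shut fingers; the grasp point (between the pads) lies 19 mm behind it; z points along the fingers, y is the line along which they close (so a half turn about z gives the same grasp; the last joint's range is limited). The gripper opens to 85 mm and grips with 20 to 120 N. Pads are 22 mm wide; open, the fingers measure 114 mm over their backs; the gripper's body (76 mm by 85 mm) begins 54 mm behind the grasp point. The pads swing forward as they close: fully open they stand 13 mm farther back than shut.
Start: joints at [1.116, 0.286, 1.577, -0, 1.279, -0.15], TCP at [202.532, 643.884, 231.325] pointing down, gripper open.
Joint ranges: [-2.77, 2.77], [-0.9, 2.22], [0.21, 2.48], [-1.53, 4.67], [0.24, 2.81], [-2.84, 2.84]. Speed limits (rad/s): [2.79, 2.79, 3.14, 3.14, 3.14, 3.14].

## Interface

Orientations are given as a rotation vector (axis times angle).
In Python, from plant import manip gives the robot as it stands.
- The arm moves only by the tool drive_tool, never from a script. Its argument "series" is a list of rows, each an object of numbers: "fingers": the opening, from 0 (shut) to 1 (fully open); "x", "y", "z": the shift along the tool's x, y, z in mm; "roll": the turn about the tool's z in degrees. A call has 1 to 20 rows; each row shifts and turns the commanded pose from where the row before left it, along the tool's axes as they then stand; what a row does not reach is not made up. A row lasts 1/12 s, in which the tool goes at most 41.7 mm and 7.16 degrees, less where a joint would pass 70% of its speed; a pose out of reach is approached as far as the arm can. A call with a gripper value outside its range is refused whole. The fingers move at their own pace and stop on an object; "grip_force" is the grip in N (left out, the last holds). Time passes only in rows, so rows that do not move let the fingers close. It gives the time, the measured TCP pose, the force, the opening and the grip force at its end, in the units of the state.
- manip.read_state(): the state, without advancing time (a new reading comes with each control period).
- manip.read_camera(name): name is "scene" or "top"; returns a dict with "img" (420x560x3 uint8, blue, green, red), "vfov" (degrees; the focal length in pixels is half the picture's height over the tangent of half this angle, whatever the lens; pixels are square), "cx", "cy" (the principal point, pixels), "D" ([k1, k2, p1, p2, k3] as OpenCV has them; the pictures are not rectified), "rvec" (rotation vector, rad) and "tvec" (3), from world to camera coordinates, as OpenCV has them. Camera axes: x right, y down, z forward; pixel columns grow to the right and rows downward; lengths in mm; the calibration is good to about 2 mm. A picture is of the moment at which its call begins. There is no depth.
- manip.job_done(): hands the job in; it is judged then, once.
The state is a dict: "t": time; "q": joint angles; "qvel": joint speeds; "joint_efforts": joint torques, N m; "eef_pos": TCP position; "tcp_rot": TCP orientation; "ft_force": force on the tool from outside, world axes, zero at the start; "torque": the same for the moment, N m; "gripper_width": opening from 0.0 (shut) to 1.0 (fully open); "grip_force": force on a finger pad.
Only numpy, scipy, OpenCV 4.12 (cv2) and the standard library are available. Lean on these libraries where they do the work, as an engineer would, in place of code of your own. Each camera call takes 0.05 s, during which the arm holds its last target. There are 200 camera calls.

## Task

Take the gas line out of service on the small grey gas panel: swing the red isolator handle anticlockwise until you feel it meet its seat, and press it gently but firmly home so that the steel lock bolt draws back out of the selector - without straining the seat. Then, never forcing it while it is locked, turn the freed blue selector anticlockwise all the way to the green dot, let go of everything, and leave the vials and the beaker in front of the panel alone.

Things in the scene. Friction and masses are not known exactly. Their poses are not given: they have to be found in the camera images.
- gas_panel: fixed grey housing on the bench, 130 x 265 mm and 30 mm high. Origin: centre of its underside; z up, x to the back (pipe stubs), y towards the isolator's end. The isolator's upright axis stands at panel (x 0, y +65 mm), the selector's at (x 0, y -80 mm).
- isolator_axis (a point): top centre of the white turret cap (100 mm across, top 46 mm above the bench), on the isolator's axis. Under the cap hides a sprung seat that the handle meets somewhere between isolator angles 0.85 and 1.45 rad: the place differs each time and cannot be seen. Forces at the handle post: 1 N before the seat, 5 to 7 N to start moving it, then 2.1 N more for each mm the post goes on.
- isolator (a joint): angle of the red isolator handle about its upright axis, rad, growing anticlockwise seen from above. 0 = open: the arm then points 50 degrees anticlockwise of panel +x. It swings freely to the hidden seat. From there, about 11 N at the post brings it home, 12 to 15 N is a firm press, more than about 18 N can strain the seat. It stays where it is let go, or springs back by a few mm at most.
- handle_post (a point): centre of the graspable part of the red isolator handle's upright round post, 14 mm in diameter, 42 mm tall, its top 89.5 mm above the bench; this point is 69 mm above the bench and 75 mm from the isolator's axis. The red arm under it has its top 47.5 mm above the bench.
- lock_bolt (a joint): how far the steel lock bolt (8 mm wide, yellow stud) has drawn back from the selector's rotor towards the isolator, m. 0 = locked; clear of the selector from 0.009; 0.030 = seat strained. It moves only while the isolator handle presses its seat (4 mm for each mm of the post) and stays when let go, springing back to no less than about 0.010 after a harder press.
- selector (a joint): angle of the blue selector about its upright axis, rad, growing anticlockwise seen from above. 0 = supply, bar along panel x; 1.2 = vent (white line at the green dot); end stop at 1.25. Locked by the bolt at 0 (up to 0.1 of play; do not force it); freed, it turns against about 0.12 N m and stays where it is left.
- selector_grip (a point): centre of the graspable part of the blue selector's bar grip, on its axis, 69 mm above the bench. The bar is 14 mm thick, 56 mm long, its flat sides upright, from 50 to 84 mm above the bench; under it a black stem and a rotor disc 68 mm across with brass pins up to 45 mm above the bench.
- brown_vial_mid (a point): middle of a small brown vial with a black cap, 28 mm across, 49 mm tall, standing in front of the panel: leave alone
- clear_vial_mid (a point): middle of a small clear vial with a white cap, 28 mm across, 46 mm tall, standing in front of the panel: leave alone
- beaker_mid (a point): middle of a small clear beaker, 56 mm across, 68 mm tall, standing in front of the panel: leave alone

How it is judged:
By the outcome, as a careful person would: the job done as asked, in the order asked, and still so for the second after the job is handed in, with the robot touching nothing.
It also fails if it takes over 64 s, if anything falls off the work surface, if the arm or the gripper's body presses on something with over 40 N, if the wrist force passes 120 N, or if a joint passes its speed limit or range.

## Working session

There is one attempt and no reset: what is moved stays moved. The work goes in short steps, Python scripts to look and compute and a tool call to move; the robot and the scene stay as the last step left them, time stands still between calls to the robot, and variables do not carry over. Pictures are saved under pics/ and viewed, at most 10 in all, crops included, and the job is handed in when it is done.

Besides the shell and the picture viewer there is one more tool, called after ">>>" as a command line: name --argument value ..., lists and objects as JSON in quotes. drive_tool: Moves the arm, as the interface text tells. Its arguments: {"type":"object","properties":{"series":{"type":"array"},"grip_force":{"type":"number"}},"required":["series"]}

```bash
mkdir -p pics; ls
python3 - <<'E'
from plant import manip
import cv2
s=manip.read_state();print(s)
for n in("scene","top"):
    c=manip.read_camera(n);cv2.imwrite(f"pics/{n}0.png",c["img"]);print({k:v for k,v in c.items() if k!="img"})
E
```

```text
pics
{'t': 0.0, 'q': array([ 1.11600049e+00,  2.87162558e-01,  1.57816452e+00, -9.64517163e-06,
        1.27857689e+00, -1.49984953e-01]), 'qvel': array([ 6.11602701e-04, -1.36020233e-03,  8.63509061e-05, -1.32718423e-03,
       -1.75369771e-04, -2.44183209e-05]), 'joint_efforts': array([-1.72023840e-03, -4.05992210e+01, -2.92616701e+01, -1.97307586e-04,
        5.87362825e-03,  1.48912153e-05]), 'eef_pos': array([202.25335891, 643.30917095, 229.95599535]), 'tcp_rot': array([-0.47683665, -3.10450483,  0.00346943]), 'ft_force': array([ 0.11744808,  0.39593263, -0.10456337]), 'torque': array([-0.002754  , -0.0369195 , -0.02526505]), 'grip_force': 0.0, 'gripper_width': 0.9982288119869267}
{'vfov': 47.000467408952474, 'cx': 273.7143351184146, 'cy': 198.99579390778356, 'D': array([-0.02515728,  0.        ,  0.        ,  0.        ,  0.        ]), 'rvec': array([ 2.19435038, -1.0053696 ,  0.4199126 ]), 'tvec': array([-311.72410181,  362.96019104,  631.11333551])}
{'vfov': 55.01458076487209, 'cx': 273.6361891772729, 'cy': 206.06910697258047, 'D': array([-0.11095435,  0.        ,  0.        ,  0.        ,  0.        ]), 'rvec': array([ 2.20267503, -2.16673687,  0.12969702]), 'tvec': array([ 19.25818228, 545.44960045, 891.16701735])}
```

View pics/scene0.png

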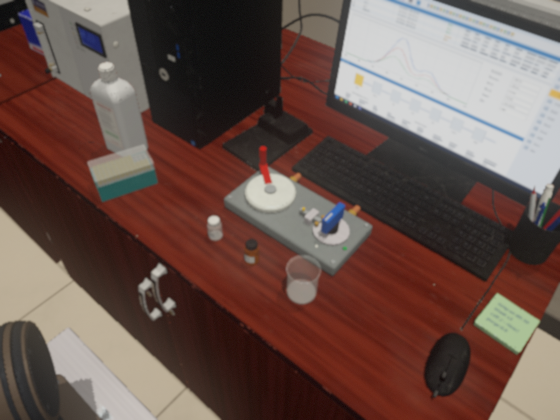

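View pics/top0.png

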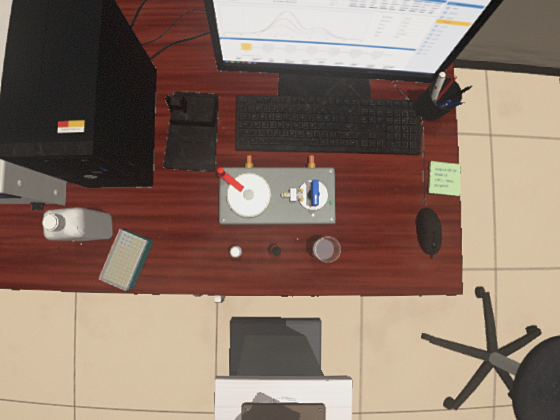

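The scene picture shows the panel with the red handle (265,165), white cap (270,192), blue bar (333,220), vials (215,228) and (251,250), and the beaker (302,280). In the top picture the cap is at (248,195), the red post at (222,172), the blue bar at (315,193), the vials at (236,252) and (275,250), and the beaker at (326,249).

```bash
cat > h.py <<'E'
from plant import manip
import cv2, numpy as np
def K(c):
    f=c["img"].shape[0]/2/np.tan(np.radians(c["vfov"]/2)); return np.array([[f,0,c["cx"]],[0,f,c["cy"]],[0,0,1]])
def ray(c,px):
    u=cv2.undistortPoints(np.array(px,float).reshape(-1,1,2),K(c),c["D"]).reshape(-1,2)
    R=cv2.Rodrigues(c["rvec"])[0]; o=-R.T@c["tvec"]
    return o,np.c_[u,np.ones(len(u))]@R
def onz(c,px,z):
    o,d=ray(c,px); return o+d*((z-o[2])/d[:,2])[:,None]
def proj(c,P): return cv2.projectPoints(np.array(P,float).reshape(-1,1,3),c["rvec"],c["tvec"],K(c),c["D"])[0].reshape(-1,2)
def hsv(c): return cv2.cvtColor(c["img"],cv2.COLOR_BGR2HSV)
def blob(m,roi):
    x0,y0,x1,y1=roi; z=np.zeros_like(m); z[y0:y1,x0:x1]=m[y0:y1,x0:x1]
    cs=cv2.findContours(z,cv2.RETR_EXTERNAL,cv2.CHAIN_APPROX_NONE)[0]
    return max(cs,key=cv2.contourArea)
E
python3 - <<'E'
from h import *
t=manip.read_camera("top");s=manip.read_camera("scene")
for n,c,rois in(("top",t,dict(white=(225,170,275,220),red=(212,160,260,200),blue=(305,175,325,212),grey=(205,150,350,240))),("scene",s,dict(white=(235,165,305,215),red=(250,140,280,190),blue=(315,195,352,240),grey=(210,150,385,270)))):
    H=hsv(c)
    m=dict(white=cv2.inRange(H,(0,0,185),(179,60,255)),red=cv2.inRange(H,(0,200,130),(8,255,255))|cv2.inRange(H,(174,200,130),(179,255,255)),blue=cv2.inRange(H,(105,120,50),(125,255,255)),grey=cv2.inRange(H,(30,0,60),(120,70,180)))
    for k,r in rois.items():
        b=blob(m[k],r);
        if k=="white" : b=cv2.convexHull(b)
        print(n,k,cv2.contourArea(b),cv2.minAreaRect(b),cv2.boundingRect(b))
        if n=="top":
            z=dict(white=46,red=89.5,blue=84,grey=30)[k]
            R=cv2.boxPoints(cv2.minAreaRect(b)); print(onz(c,[cv2.minAreaRect(b)[0]],z).round(1),onz(c,R,z).round(1).tolist())
    print("TCP",proj(c,[manip.read_state()["eef_pos"]]))
a=cv2.resize(t["img"][150:270,205:350],None,fx=4,fy=4,interpolation=cv2.INTER_CUBIC)
cv2.imwrite("pics/c1.png",a)
a=cv2.resize(s["img"][135:305,190:390],None,fx=3.5,fy=3.5,interpolation=cv2.INTER_CUBIC)
cv2.imwrite("pics/c2.png",a)
E
```

```text
top white 1472.5 ((248.5, 194.5), (43.0, 43.0), 90.0) (227, 173, 44, 44)
[[568.   85.1  46. ]] [[615.6, 134.2, 46.0], [617.4, 38.0, 46.0], [520.9, 36.4, 46.0], [519.2, 131.6, 46.0]]Traceback (most recent call last):
  File "<stdin>", line 7, in <module>
  File "h.py", line 16, in blob
    return max(cs,key=cv2.contourArea)
ValueError: max() iterable argument is empty
```

Run:
```python
from h import *
t=manip.read_camera("top");s=manip.read_camera("scene")
H=hsv(t);print(H[180,232],H[172,221],H[190,315],H[215,240],H[240,300]); H=hsv(s);print(H[155,263],H[170,265],H[218,333],H[215,300])
a=cv2.resize(t["img"][150:270,205:350],None,fx=4,fy=4,interpolation=cv2.INTER_CUBIC)
cv2.imwrite("pics/c1.png",a)
a=cv2.resize(s["img"][135:305,190:390],None,fx=3.5,fy=3.5,interpolation=cv2.INTER_CUBIC)
cv2.imwrite("pics/c2.png",a)
```

```text
[  2 178 224] [  1 176 226] [110 153 201] [ 22  21 183] [  4 135  98]
[  2 191 124] [  2 200 191] [110 162 134] [ 35  14 113]
```

View pics/c1.png

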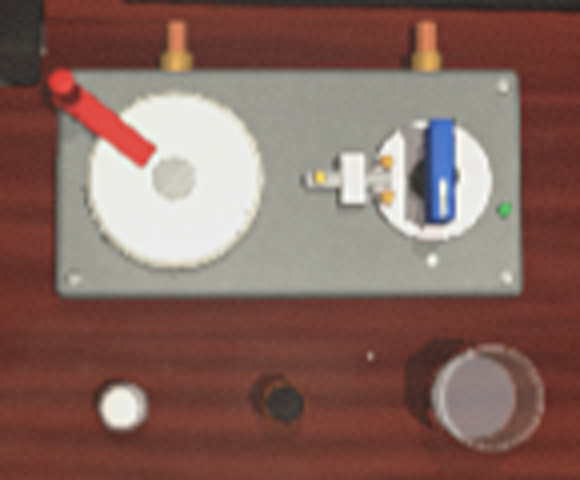

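View pics/c2.png

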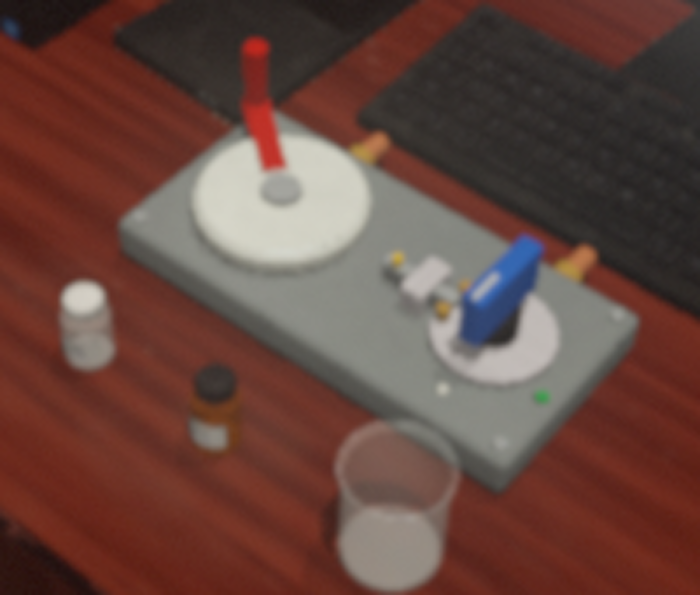

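The crops show: c1 (x4, offset 205,150) has the red post top at (62,84), the cap centre (174,180), the bar from (441,120) to (440,222) with its white line at the front end, and the green dot (505,208). c2 shows the bolt with its yellow stud engaging the rotor between the brass pins, the front clear of the vials.

Run:
```python
from h import *
t=manip.read_camera("top");s=manip.read_camera("scene")
H=hsv(t)
g=cv2.inRange(H,(0,0,90),(179,75,255)); b=cv2.convexHull(blob(g,(212,160,345,230)))
r=cv2.minAreaRect(b);print("panel",r); bx=onz(t,cv2.boxPoints(r),30);print(bx.round(1).tolist(),[np.linalg.norm(bx[i]-bx[i-1]).round(1) for i in range(4)])
w=cv2.convexHull(blob(cv2.inRange(H,(0,0,200),(179,60,255)),(225,170,275,220)));(x,y),rad=cv2.minEnclosingCircle(w);print("cap",x,y,rad,onz(t,[(x,y)],46))
red=cv2.inRange(H,(0,150,150),(10,255,255));rb=blob(red,(212,160,260,200));print("red",cv2.minAreaRect(rb),cv2.boundingRect(rb))
bl=cv2.minAreaRect(blob(cv2.inRange(H,(105,110,50),(125,255,255)),(305,175,325,212)));print("blue",bl)
# two views triangulation of post top / bar top centre
P=lambda c:K(c)
def tri(pt,ps):
    o1,d1=ray(t,[pt]);o2,d2=ray(s,[ps]);A=np.c_[d1[0],-d2[0]];k=np.linalg.lstsq(A,o2-o1,rcond=None)[0]
    a=o1+k[0]*d1[0];b=o2+k[1]*d2[0];return ((a+b)/2).round(1),np.linalg.norm(a-b).round(1)
print("post top",tri((205+62/4-.4,150+84/4-.4),(190+255/3.5-.4,135+47/3.5-.4)))
ax=onz(t,[(205+174/4,150+180/4)],46)[0];print(ax)
print("post@89.5",onz(t,[(220.2,170.7)],89.5))
print("bar top ends",onz(t,[(205+441/4,150+121/4),(205+443/4,150+221/4)],84))
for n,px,z in(("vialc",(235.5,251.5),46),("vialb",(276,251),49),("beaker",(327,249),68)):print(n,onz(t,[px],z).round())
bsc=cv2.minAreaRect(blob(cv2.inRange(hsv(s),(105,110,50),(125,255,255)),(315,195,352,240)));print(bsc)
```

```text
panel ((277.0, 195.5), (57.0, 116.0), 90.0)
[[631.9, 154.4, 30.0], [637.3, -111.4, 30.0], [506.3, -111.4, 30.0], [502.0, 150.6, 30.0]] [np.float64(130.0), np.float64(265.8), np.float64(131.1), np.float64(262.1)]
cap 248.53627014160156 194.39483642578125 21.612598419189453 [[568.21043829  84.97547897  46.        ]]
red ((232.08538818359375, 181.76829528808594), (23.2698917388916, 6.4031243324279785), 38.65980529785156) (221, 172, 22, 19)
blue ((315.0, 192.5), (25.0, 6.0), 90.0)
post top (array([612.5, 144.5,  92.1]), np.float64(0.5))
[566.8530996   85.02699744  46.        ]
post@89.5 [[612.62476261 144.7162962   89.5       ]]
bar top ends [[596.81136096 -58.95594119  84.        ]
 [542.85882303 -60.28757196  84.        ]]
vialc [[441. 111.  46.]]
vialb [[444.  22.  49.]]
beaker [[450. -87.  68.]]
((332.7500305175781, 217.75003051757812), (12.020814895629883, 32.52690887451172), 45.0)
```

>>> drive_tool --series '[{"x": -28.8, "y": -18.2, "fingers": 0}, {"x": -28.8, "y": -18.2, "fingers": 0}, {"x": -28.8, "y": -18.2, "fingers": 0}, {"x": -28.8, "y": -18.2, "fingers": 0}, {"x": -28.8, "y": -18.2, "fingers": 0}, {"x": -28.8, "y": -18.2, "fingers": 0}, {"x": -28.8, "y": -18.2, "fingers": 0}, {"x": -28.8, "y": -18.2, "fingers": 0}, {"x": -28.8, "y": -18.2, "fingers": 0}, {"x": -28.8, "y": -18.2, "fingers": 0}, {"x": -28.8, "y": -18.2, "fingers": 0}, {"x": -28.8, "y": -18.2, "fingers": 0}, {"x": -28.8, "y": -18.2, "fingers": 0}, {"x": -28.8, "y": -18.2, "fingers": 0}, {"x": -28.8, "y": -18.2, "fingers": 0}, {"x": -28.8, "y": -18.2, "fingers": 0}, {"x": -28.8, "y": -18.2, "fingers": 0}, {"x": -28.8, "y": -18.2, "fingers": 0}, {"x": -28.8, "y": -18.2, "fingers": 0}, {"x": -28.8, "y": -18.2, "fingers": 0}]'

```text
schema error: expected keys fingers, x, y, z, roll
```

>>> drive_tool --series '[{"roll": 6.8}, {"roll": 6.8}, {"roll": 6.8}, {"roll": 6.8}, {"roll": 6.8}, {"roll": 6.8}, {"roll": 6.8}, {"roll": 6.8}, {"roll": 6.8}, {"roll": 6.8}, {"roll": 6.8}, {"roll": 6.8}, {"roll": 6.8}, {"roll": 6.8}, {"roll": 6.8}, {"roll": 6.8}, {"roll": 0}, {"roll": 0}]'

```text
schema error: expected keys fingers, x, y, z, roll
```

```bash
cat >> h.py <<'E'
def st():
    s=manip.read_state();R=cv2.Rodrigues(s["tcp_rot"])[0];h=np.degrees(np.arctan2(R[1,1],R[0,1]))
    print("t",round(s["t"],2),"p",s["eef_pos"].round(1),"yhead",h.round(1),"tilt",R[2,2].round(4),"F",s["ft_force"].round(2),"w",round(s["gripper_width"],3),"q",s["q"].round(2));return s,R
def to(x,y,z):
    s,R=st();print("tool delta",(R.T@(np.array([x,y,z])-s["eef_pos"])).round(1))
E
python3 -c "
from h import *
to(642,123,120)"
```

```text
t 0.4 p [202.5 643.8 231.1] yhead 72.5 tilt -1.0 F [-0.32  0.56  0.51] w 1.0 q [ 1.12  0.29  1.58  0.    1.28 -0.15]
tool delta [-575.6 -364.8  111.2]
```

>>> drive_tool --series '[{"x": -28.8, "y": -18.2, "z": 0, "roll": 0, "fingers": 0}, {"x": -28.8, "y": -18.2, "z": 0, "roll": 0, "fingers": 0}, {"x": -28.8, "y": -18.2, "z": 0, "roll": 0, "fingers": 0}, {"x": -28.8, "y": -18.2, "z": 0, "roll": 0, "fingers": 0}, {"x": -28.8, "y": -18.2, "z": 0, "roll": 0, "fingers": 0}, {"x": -28.8, "y": -18.2, "z": 0, "roll": 0, "fingers": 0}, {"x": -28.8, "y": -18.2, "z": 0, "roll": 0, "fingers": 0}, {"x": -28.8, "y": -18.2, "z": 0, "roll": 0, "fingers": 0}, {"x": -28.8, "y": -18.2, "z": 0, "roll": 0, "fingers": 0}, {"x": -28.8, "y": -18.2, "z": 0, "roll": 0, "fingers": 0}, {"x": -28.8, "y": -18.2, "z": 0, "roll": 0, "fingers": 0}, {"x": -28.8, "y": -18.2, "z": 0, "roll": 0, "fingers": 0}, {"x": -28.8, "y": -18.2, "z": 0, "roll": 0, "fingers": 0}, {"x": -28.8, "y": -18.2, "z": 0, "roll": 0, "fingers": 0}, {"x": -28.8, "y": -18.2, "z": 0, "roll": 0, "fingers": 0}, {"x": -28.8, "y": -18.2, "z": 0, "roll": 0, "fingers": 0}, {"x": -28.8, "y": -18.2, "z": 0, "roll": 0, "fingers": 0}, {"x": -28.8, "y": -18.2, "z": 0, "roll": 0, "fingers": 0}, {"x": -28.8, "y": -18.2, "z": 0, "roll": 0, "fingers": 0}, {"x": -28.8, "y": -18.2, "z": 0, "roll": 0, "fingers": 0}]'

```text
t: 2.07
eef_pos: [643.7, 122.3, 231.5]
tcp_rot: [0.477, 3.105, 0.0]
ft_force: [0.1, 0.3, -0.8]
gripper_width: 0.003
grip_force: 0.0
```

>>> drive_tool --series '[{"x": 0, "y": 0, "z": 0, "roll": 6.8, "fingers": 0}, {"x": 0, "y": 0, "z": 0, "roll": 6.8, "fingers": 0}, {"x": 0, "y": 0, "z": 0, "roll": 6.8, "fingers": 0}, {"x": 0, "y": 0, "z": 0, "roll": 6.8, "fingers": 0}, {"x": 0, "y": 0, "z": 0, "roll": 6.8, "fingers": 0}, {"x": 0, "y": 0, "z": 0, "roll": 6.8, "fingers": 0}, {"x": 0, "y": 0, "z": 0, "roll": 6.8, "fingers": 0}, {"x": 0, "y": 0, "z": 0, "roll": 6.8, "fingers": 0}, {"x": 0, "y": 0, "z": 0, "roll": 6.8, "fingers": 0}, {"x": 0, "y": 0, "z": 0, "roll": 6.8, "fingers": 0}, {"x": 0, "y": 0, "z": 0, "roll": 6.8, "fingers": 0}, {"x": 0, "y": 0, "z": 0, "roll": 6.8, "fingers": 0}, {"x": 0, "y": 0, "z": 0, "roll": 6.8, "fingers": 0}, {"x": 0, "y": 0, "z": 0, "roll": 6.8, "fingers": 0}, {"x": 0, "y": 0, "z": 0, "roll": 6.8, "fingers": 0}, {"x": 0, "y": 0, "z": 0, "roll": 6.8, "fingers": 0}, {"x": 0, "y": 0, "z": 0, "roll": 0, "fingers": 0}, {"x": 0, "y": 0, "z": 0, "roll": 0, "fingers": 0}]'

```text
t: 3.57
eef_pos: [642.7, 123.8, 231.4]
tcp_rot: [2.8, 1.424, -0.0]
ft_force: [0.2, 0.7, 0.8]
gripper_width: -0.001
grip_force: 0.0
```

```bash
python3 -c "
from h import *
to(642,123,58)"
```

```text
t 3.57 p [642.7 123.8 231.4] yhead -36.1 tilt -1.0 F [0.17 0.69 0.82] w -0.001 q [ 0.04  0.24  1.63 -0.    1.27  0.67]
tool delta [-1.100e+00 -1.000e-01  1.734e+02]
```

>>> drive_tool --series '[{"x": -0.5, "y": 0, "z": 25, "roll": 0, "fingers": 0}, {"x": -0.5, "y": 0, "z": 25, "roll": 0, "fingers": 0}, {"x": 0, "y": 0, "z": 25, "roll": 0, "fingers": 0}, {"x": 0, "y": 0, "z": 25, "roll": 0, "fingers": 0}, {"x": 0, "y": 0, "z": 25, "roll": 0, "fingers": 0}, {"x": 0, "y": 0, "z": 25, "roll": 0, "fingers": 0}, {"x": 0, "y": 0, "z": 23, "roll": 0, "fingers": 0}, {"x": 0, "y": 0, "z": 0, "roll": 0, "fingers": 0}, {"x": 0, "y": 0, "z": 0, "roll": 0, "fingers": 0}, {"x": 0, "y": 0, "z": 0, "roll": 0, "fingers": 0}]'

```text
t: 4.4
eef_pos: [643.2, 123.1, 59.9]
tcp_rot: [2.801, 1.421, 0.003]
ft_force: [0.5, -0.4, 0.0]
gripper_width: -0.003
grip_force: 0.0
```

Run:
```python
from h import *
to(642,123,58)
t=manip.read_camera("top");s=manip.read_camera("scene")
a=cv2.resize(t["img"][140:260,195:345],None,fx=2.6,fy=2.6,interpolation=cv2.INTER_CUBIC)
b=cv2.resize(s["img"][110:260,200:380],None,fx=2.2,fy=2.08,interpolation=cv2.INTER_CUBIC)
cv2.imwrite("pics/c3.png",np.hstack([a,cv2.resize(b,(396,312))]))
```

```text
t 4.4 p [643.2 123.1  59.9] yhead -36.2 tilt -1.0 F [ 0.52 -0.37  0.02] w -0.003 q [0.03 0.42 1.74 0.   0.98 0.67]
tool delta [-0.8 -1.   1.9]
```

View pics/c3.png

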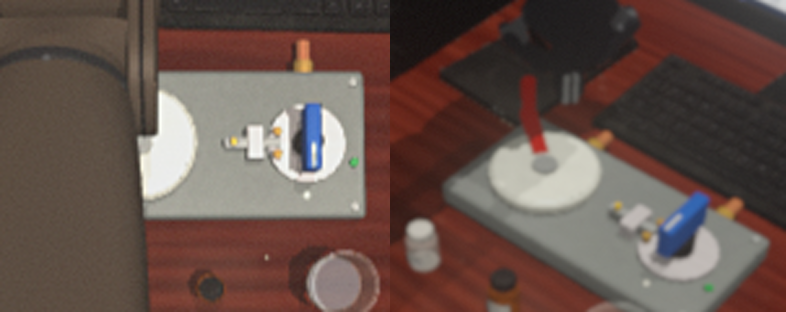

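The left half (top) shows the arm covering the isolator with the bolt stud visible at (233,142). The right half (scene) shows the shut fingers at (570,90) standing behind the red post (530,95), as planned.

>>> drive_tool --series '[{"x": 0, "y": -5, "z": 0, "roll": 0, "fingers": 0}, {"x": 0, "y": -5, "z": 0, "roll": 0, "fingers": 0}, {"x": 0, "y": -4, "z": 0, "roll": 0, "fingers": 0}, {"x": 1, "y": -3.8, "z": 0, "roll": -2.9, "fingers": 0}, {"x": 1, "y": -3.8, "z": 0, "roll": -2.9, "fingers": 0}, {"x": 1, "y": -3.8, "z": 0, "roll": -2.9, "fingers": 0}, {"x": 1, "y": -3.8, "z": 0, "roll": -2.9, "fingers": 0}, {"x": 1, "y": -3.8, "z": 0, "roll": -2.9, "fingers": 0}, {"x": 1, "y": -3.8, "z": 0, "roll": -2.9, "fingers": 0}, {"x": 0, "y": 0, "z": 0, "roll": 0, "fingers": 0}]'

```text
t: 5.33
eef_pos: [613.6, 148.2, 59.0]
tcp_rot: [2.553, 1.829, 0.002]
ft_force: [-0.2, 0.1, 0.4]
gripper_width: -0.002
grip_force: 0.0
```

```bash
cat >> h.py <<'E'
def rad():
    s,R=st(); d=R.T@(s["eef_pos"]-np.array([568,85.2,0])); f=R.T@s["ft_force"]
    print("from axis in tool frame",d[:2].round(1),"push force",f[1].round(2),"radial",f[0].round(2))
E
python3 - <<'E'
from h import *
rad()
s=manip.read_camera("scene")
b=cv2.resize(s["img"][110:260,200:380],None,fx=3,fy=3,interpolation=cv2.INTER_CUBIC)
cv2.imwrite("pics/c4.png",b)
E
```

```text
t 5.33 p [613.6 148.2  59. ] yhead -18.8 tilt -1.0 F [-0.19  0.06  0.4 ] w -0.002 q [0.08 0.38 1.8  0.   0.96 0.4 ]
from axis in tool frame [74.4 23. ] push force -0.2 radial 0.0
```

View pics/c4.png

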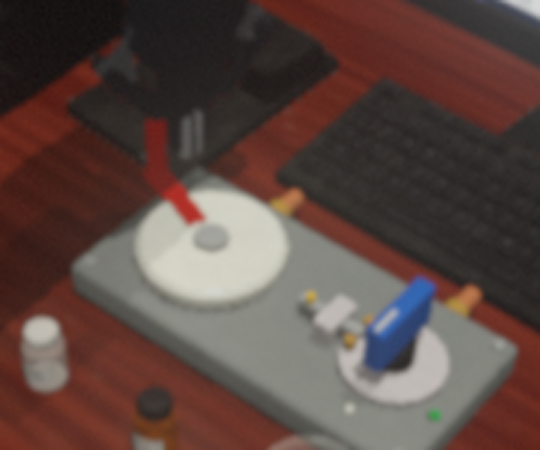

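The scene crop shows the red arm now pointing up-left from the hub (210,237), with the fingers (190,130) against the post (157,150): it follows.

>>> drive_tool --series '[{"x": 1, "y": -3.8, "z": 0, "roll": -2.9, "fingers": 0}, {"x": 1, "y": -3.8, "z": 0, "roll": -2.9, "fingers": 0}, {"x": 1, "y": -3.8, "z": 0, "roll": -2.9, "fingers": 0}, {"x": 1, "y": -3.8, "z": 0, "roll": -2.9, "fingers": 0}, {"x": 1, "y": -3.8, "z": 0, "roll": -2.9, "fingers": 0}, {"x": 1, "y": -3.8, "z": 0, "roll": -2.9, "fingers": 0}, {"x": 1, "y": -3.8, "z": 0, "roll": -2.9, "fingers": 0}, {"x": 0, "y": 0, "z": 0, "roll": 0, "fingers": 0}, {"x": 0, "y": 0, "z": 0, "roll": 0, "fingers": 0}]'

```text
t: 6.13
eef_pos: [588.9, 159.1, 58.4]
tcp_rot: [-2.195, -2.247, 0.001]
ft_force: [1.1, -0.0, -1.0]
gripper_width: -0.001
grip_force: 0.0
```

```bash
python3 -c "
from h import *
rad()"
```

```text
t 6.13 p [588.9 159.1  58.4] yhead 1.3 tilt -1.0 F [ 1.06 -0.01 -1.03] w -0.001 q [ 0.1   0.34  1.85 -0.    0.95  0.07]
from axis in tool frame [73.4 22.6] push force 1.06 radial -0.03
```

>>> drive_tool --series '[{"x": 1.1, "y": -3.6, "z": 0, "roll": -2.7, "fingers": 0}, {"x": 1.1, "y": -3.6, "z": 0, "roll": -2.7, "fingers": 0}, {"x": 0, "y": 0, "z": 0, "roll": 0, "fingers": 0}, {"x": 0, "y": 0, "z": 0, "roll": 0, "fingers": 0}, {"x": 0, "y": 0, "z": 0, "roll": 0, "fingers": 0}]'

```text
t: 6.55
eef_pos: [581.8, 160.8, 58.3]
tcp_rot: [-2.087, -2.348, 0.0]
ft_force: [-0.7, -0.0, -0.0]
gripper_width: -0.002
grip_force: 0.0
```

```bash
python3 -c "
from h import *
rad()"
```

```text
t 6.55 p [581.8 160.8  58.3] yhead 6.7 tilt -1.0 F [-0.68 -0.04 -0.04] w -0.002 q [ 0.1   0.33  1.87  0.    0.95 -0.02]
from axis in tool frame [73.5 22.5] push force -0.68 radial 0.04
```

>>> drive_tool --series '[{"x": 1.1, "y": -3.6, "z": 0, "roll": -2.7, "fingers": 0}, {"x": 0, "y": 0, "z": 0, "roll": 0, "fingers": 0}, {"x": 0, "y": 0, "z": 0, "roll": 0, "fingers": 0}]'

```text
t: 6.8
eef_pos: [578.1, 161.5, 58.3]
tcp_rot: [-2.031, -2.396, 0.0]
ft_force: [0.6, 0.3, 0.5]
gripper_width: 0.001
grip_force: 0.0
```

>>> drive_tool --series '[{"x": 1.1, "y": -3.6, "z": 0, "roll": -2.7, "fingers": 0}, {"x": 0, "y": 0, "z": 0, "roll": 0, "fingers": 0}, {"x": 0, "y": 0, "z": 0, "roll": 0, "fingers": 0}]'

```text
t: 7.05
eef_pos: [574.4, 162.0, 58.3]
tcp_rot: [-1.974, -2.443, 0.0]
ft_force: [0.6, 0.2, 0.0]
gripper_width: -0.002
grip_force: 0.0
```

>>> drive_tool --series '[{"x": 1.1, "y": -3.6, "z": 0, "roll": -2.7, "fingers": 0}, {"x": 0, "y": 0, "z": 0, "roll": 0, "fingers": 0}, {"x": 0, "y": 0, "z": 0, "roll": 0, "fingers": 0}]'

```text
t: 7.3
eef_pos: [570.6, 162.4, 58.3]
tcp_rot: [-1.916, -2.489, 0.0]
ft_force: [-0.2, 0.3, 0.4]
gripper_width: 0.001
grip_force: 0.0
```

>>> drive_tool --series '[{"x": 1.1, "y": -3.6, "z": 0, "roll": -2.7, "fingers": 0}, {"x": 0, "y": 0, "z": 0, "roll": 0, "fingers": 0}, {"x": 0, "y": 0, "z": 0, "roll": 0, "fingers": 0}]'

```text
t: 7.55
eef_pos: [566.8, 162.5, 58.3]
tcp_rot: [-1.857, -2.534, 0.0]
ft_force: [-0.8, -0.7, -0.9]
gripper_width: -0.002
grip_force: 0.0
```

```bash
python3 -c "
from h import *
rad()"
```

```text
t 7.55 p [566.8 162.5  58.3] yhead 17.5 tilt -1.0 F [-0.76 -0.73 -0.91] w -0.002 q [ 0.11  0.3   1.9   0.    0.94 -0.2 ]
from axis in tool frame [74.1 22.1] push force -0.95 radial -0.47
```

>>> drive_tool --series '[{"x": 1, "y": -3.6, "z": 0, "roll": -2.7, "fingers": 0}, {"x": 0, "y": 0, "z": 0, "roll": 0, "fingers": 0}, {"x": 0, "y": 0, "z": 0, "roll": 0, "fingers": 0}]'

```text
t: 7.8
eef_pos: [563.1, 162.4, 58.3]
tcp_rot: [-1.797, -2.577, 0.0]
ft_force: [0.3, -0.6, 0.4]
gripper_width: 0.002
grip_force: 0.0
```

>>> drive_tool --series '[{"x": 1, "y": -3.6, "z": 0, "roll": -2.7, "fingers": 0}, {"x": 0, "y": 0, "z": 0, "roll": 0, "fingers": 0}, {"x": 0, "y": 0, "z": 0, "roll": 0, "fingers": 0}]'

```text
t: 8.05
eef_pos: [559.3, 162.0, 58.3]
tcp_rot: [-1.736, -2.618, 0.0]
ft_force: [-0.2, -0.1, 0.3]
gripper_width: 0.003
grip_force: 0.0
```

>>> drive_tool --series '[{"x": 1, "y": -3.6, "z": 0, "roll": -2.7, "fingers": 0}, {"x": 0, "y": 0, "z": 0, "roll": 0, "fingers": 0}, {"x": 0, "y": 0, "z": 0, "roll": 0, "fingers": 0}]'

```text
t: 8.3
eef_pos: [555.6, 161.5, 58.3]
tcp_rot: [-1.674, -2.658, 0.0]
ft_force: [0.5, -0.4, -0.3]
gripper_width: -0.0
grip_force: 0.0
```

Run:
```python
from h import *
rad()
s=manip.read_camera("scene")
b=cv2.resize(s["img"][110:260,200:380],None,fx=3,fy=3,interpolation=cv2.INTER_CUBIC)
cv2.imwrite("pics/c5.png",b)
```

```text
t 8.3 p [555.6 161.5  58.3] yhead 25.6 tilt -1.0 F [ 0.54 -0.44 -0.31] w -0.0 q [ 0.11  0.28  1.93  0.    0.93 -0.34]
from axis in tool frame [74.2 21.8] push force 0.3 radial -0.63
```

View pics/c5.png

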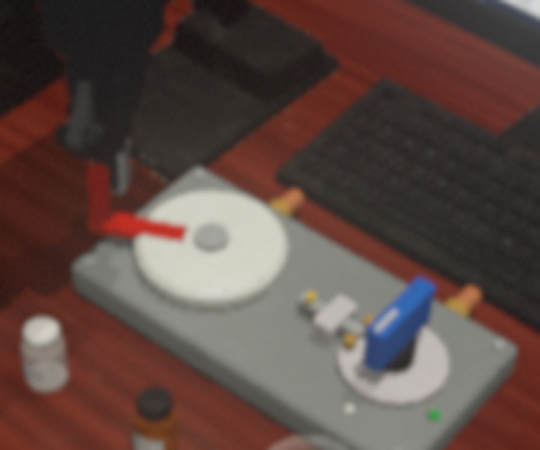

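The red arm now points left from the hub to the post at (98,200), with the finger (122,175) right behind it. The bolt stud (311,296) has not moved, so the seat has not been met; I continue.

>>> drive_tool --series '[{"x": 1, "y": -3.6, "z": 0, "roll": -2.7, "fingers": 0}, {"x": 0, "y": 0, "z": 0, "roll": 0, "fingers": 0}, {"x": 0, "y": 0, "z": 0, "roll": 0, "fingers": 0}]'

```text
t: 8.6
eef_pos: [552.0, 160.9, 58.3]
tcp_rot: [-1.61, -2.697, 0.0]
ft_force: [0.2, 0.3, 0.6]
gripper_width: 0.006
grip_force: 0.0
```

>>> drive_tool --series '[{"x": 1, "y": -3.6, "z": 0, "roll": -2.7, "fingers": 0}, {"x": 0, "y": 0, "z": 0, "roll": 0, "fingers": 0}, {"x": 0, "y": 0, "z": 0, "roll": 0, "fingers": 0}]'

```text
t: 8.85
eef_pos: [549.1, 160.2, 58.5]
tcp_rot: [1.546, 2.733, 0.002]
ft_force: [3.3, 0.7, -1.7]
gripper_width: 0.002
grip_force: 1.4
```

>>> drive_tool --series '[{"x": 0.3, "y": -1, "z": 0, "roll": -0.8, "fingers": 0}, {"x": 0, "y": 0, "z": 0, "roll": 0, "fingers": 0}, {"x": 0, "y": 0, "z": 0, "roll": 0, "fingers": 0}, {"x": 0, "y": 0, "z": 0, "roll": 0, "fingers": 0}]'

```text
t: 9.18
eef_pos: [548.7, 160.2, 58.6]
tcp_rot: [1.525, 2.744, 0.004]
ft_force: [5.1, 2.3, -3.4]
gripper_width: 0.002
grip_force: 2.7
```

```bash
python3 -c "
from h import *
rad()"
```

```text
t 9.18 p [548.7 160.2  58.6] yhead 31.9 tilt -1.0 F [ 5.14  2.34 -3.44] w 0.002 q [ 0.11  0.26  1.95  0.    0.92 -0.45]
from axis in tool frame [73.8 23.4] push force 5.59 radial -0.73
```

>>> drive_tool --series '[{"x": 0, "y": -1, "z": 0, "roll": 0, "fingers": 0}, {"x": 0, "y": 0, "z": 0, "roll": 0, "fingers": 0}, {"x": 0, "y": 0, "z": 0, "roll": 0, "fingers": 0}, {"x": 0, "y": 0, "z": 0, "roll": 0, "fingers": 0}]'

```text
t: 9.52
eef_pos: [548.2, 159.9, 58.6]
tcp_rot: [1.525, 2.743, 0.006]
ft_force: [5.9, 3.3, -3.8]
gripper_width: 0.002
grip_force: 3.3
```

```bash
python3 -c "
from h import *
rad()"
```

```text
t 9.52 p [548.2 159.9  58.6] yhead 31.9 tilt -1.0 F [ 5.89  3.26 -3.85] w 0.002 q [ 0.11  0.26  1.95  0.    0.92 -0.45]
from axis in tool frame [73.8 22.9] push force 6.7 radial -0.34
```

>>> drive_tool --series '[{"x": 0, "y": -1, "z": 0, "roll": 0, "fingers": 0}, {"x": 0, "y": -1, "z": 0, "roll": 0, "fingers": 0}, {"x": 0, "y": 0, "z": 0, "roll": 0, "fingers": 0}, {"x": 0, "y": 0, "z": 0, "roll": 0, "fingers": 0}, {"x": 0, "y": 0, "z": 0, "roll": 0, "fingers": 0}, {"x": 0, "y": 0, "z": 0, "roll": 0, "fingers": 0}]'

```text
t: 10.02
eef_pos: [547.0, 159.3, 58.7]
tcp_rot: [1.525, 2.742, 0.008]
ft_force: [8.1, 4.7, -5.2]
gripper_width: -0.001
grip_force: 4.3
```

```bash
python3 -c "
from h import *
rad()"
```

```text
t 10.02 p [547.  159.3  58.7] yhead 31.8 tilt -1.0 F [ 8.14  4.67 -5.16] w -0.001 q [ 0.1   0.26  1.96  0.    0.92 -0.45]
from axis in tool frame [73.9 21.7] push force 9.35 radial -0.32
```

>>> drive_tool --series '[{"x": 0, "y": -1, "z": 0, "roll": 0, "fingers": 0}, {"x": 0, "y": -1, "z": 0, "roll": 0, "fingers": 0}, {"x": 0, "y": 0, "z": 0, "roll": 0, "fingers": 0}, {"x": 0, "y": 0, "z": 0, "roll": 0, "fingers": 0}, {"x": 0, "y": 0, "z": 0, "roll": 0, "fingers": 0}, {"x": 0, "y": 0, "z": 0, "roll": 0, "fingers": 0}]'

```text
t: 10.52
eef_pos: [545.9, 158.7, 58.8]
tcp_rot: [1.525, 2.741, 0.011]
ft_force: [8.8, 5.6, -6.5]
gripper_width: -0.004
grip_force: 5.4
```

Run:
```python
from h import *
rad()
t=manip.read_camera("top");m=cv2.inRange(hsv(t),(18,100,120),(34,255,255));m[:,:270]=0;m[:,300:]=0;m[:180]=0;m[210:]=0
print(np.argwhere(m)[:,::-1].tolist())
cv2.imwrite("pics/c6.png",cv2.resize(t["img"][165:225,260:345],None,fx=6,fy=6,interpolation=cv2.INTER_CUBIC))
```

```text
t 10.52 p [545.9 158.7  58.8] yhead 31.8 tilt -1.0 F [ 8.76  5.58 -6.5 ] w -0.004 q [ 0.1   0.26  1.96  0.    0.92 -0.45]
from axis in tool frame [74.  20.5] push force 10.33 radial 0.13
[[280, 193], [279, 194], [280, 194], [281, 194], [280, 195]]
```

View pics/c6.png

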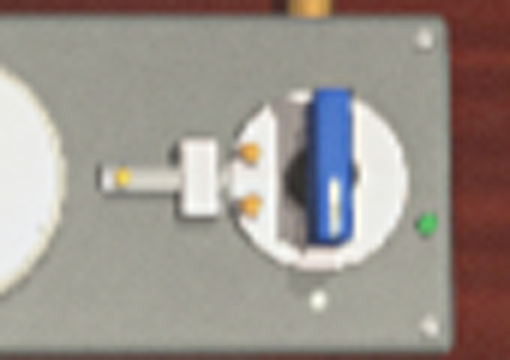

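The stud has moved from about (285,194) to (280,194) in full-picture pixels, roughly 10 mm, and the bolt tip has left the space between the brass pins. I finish the firm press.

>>> drive_tool --series '[{"x": 0, "y": -1, "z": 0, "roll": 0, "fingers": 0}, {"x": 0, "y": -0.8, "z": 0, "roll": 0, "fingers": 0}, {"x": 0, "y": 0, "z": 0, "roll": 0, "fingers": 0}, {"x": 0, "y": 0, "z": 0, "roll": 0, "fingers": 0}, {"x": 0, "y": 0, "z": 0, "roll": 0, "fingers": 0}, {"x": 0, "y": 0, "z": 0, "roll": 0, "fingers": 0}]'

```text
t: 11.07
eef_pos: [545.0, 158.1, 58.9]
tcp_rot: [1.525, 2.739, 0.014]
ft_force: [10.0, 7.6, -7.0]
gripper_width: -0.002
grip_force: 6.4
```

```bash
cat >> h.py <<'E'
def stud():
    t=manip.read_camera("top");m=cv2.inRange(hsv(t),(18,80,110),(34,255,255));m[:,:262]=0;m[:,293:]=0;m[:188]=0;m[201:]=0
    p=np.argwhere(m)[:,::-1]
    if len(p): print("stud px",p.mean(0).round(2),onz(t,[p.mean(0)],42).round(1))
E
python3 -c "
from h import *
rad();stud();rad()"
```

```text
t 11.07 p [545.  158.1  58.9] yhead 31.8 tilt -0.9999 F [10.04  7.63 -7.05] w -0.002 q [ 0.1   0.25  1.96  0.    0.91 -0.46]
from axis in tool frame [74.  19.5] push force 12.48 radial 1.21
stud px [278.5 194. ] [[570.8  18.1  42. ]]
t 11.12 p [545.  158.1  58.8] yhead 31.8 tilt -0.9999 F [10.63  7.39 -8.98] w 0.001 q [ 0.1   0.25  1.96  0.    0.91 -0.46]
from axis in tool frame [74.  19.5] push force 12.83 radial 0.69
```

>>> drive_tool --series '[{"x": 0, "y": -0.5, "z": 0, "roll": 0, "fingers": 0}, {"x": 0, "y": 0, "z": 0, "roll": 0, "fingers": 0}, {"x": 0, "y": 0, "z": 0, "roll": 0, "fingers": 0}, {"x": 0, "y": 0, "z": 0, "roll": 0, "fingers": 0}, {"x": 0, "y": 0, "z": 0, "roll": 0, "fingers": 0}]'

```text
t: 11.53
eef_pos: [544.8, 157.9, 58.9]
tcp_rot: [1.525, 2.739, 0.015]
ft_force: [10.7, 8.1, -9.2]
gripper_width: -0.0
grip_force: 6.8
```

>>> drive_tool --series '[{"x": 0, "y": 2, "z": 0, "roll": 0, "fingers": 0}, {"x": 0, "y": 3, "z": 0, "roll": 0, "fingers": 0}, {"x": 0, "y": 5, "z": 0, "roll": 0, "fingers": 0}, {"x": 0, "y": 8, "z": 0, "roll": 0, "fingers": 0}, {"x": 0, "y": 8, "z": 0, "roll": 0, "fingers": 0}, {"x": 0, "y": 0, "z": -15, "roll": 0, "fingers": 0}, {"x": 0, "y": 0, "z": -25, "roll": 0, "fingers": 0}, {"x": 0, "y": 0, "z": -25, "roll": 0, "fingers": 0}, {"x": 0, "y": 0, "z": -15, "roll": 0, "fingers": 0.6}, {"x": 0, "y": 0, "z": 0, "roll": 0, "fingers": 0.6}, {"x": 0, "y": 0, "z": 0, "roll": 0, "fingers": 0.6}]'

```text
t: 12.45
eef_pos: [563.9, 169.9, 139.1]
tcp_rot: [1.524, 2.746, 0.001]
ft_force: [0.5, -1.0, 0.1]
gripper_width: 0.422
grip_force: 0.0
```

```bash
python3 -c "
from h import *
stud();to(570,-59.6,140)"
```

```text
stud px [279.29 194.  ] [[570.8  16.4  42. ]]
t 12.5 p [562.9 169.7 137.5] yhead 31.9 tilt -1.0 F [-0.31  0.87 -0.25] w 0.507 q [ 0.12  0.19  1.87 -0.    1.08 -0.44]
tool delta [-198.4 -115.3   -2.4]
```

>>> drive_tool --series '[{"x": -24.8, "y": -14.4, "z": 0, "roll": 0, "fingers": 0.6}, {"x": -24.8, "y": -14.4, "z": 0, "roll": 0, "fingers": 0.6}, {"x": -24.8, "y": -14.4, "z": 0, "roll": 0, "fingers": 0.6}, {"x": -24.8, "y": -14.4, "z": 0, "roll": 0, "fingers": 0.6}, {"x": -24.8, "y": -14.4, "z": 0, "roll": 0, "fingers": 0.6}, {"x": -24.8, "y": -14.4, "z": 0, "roll": 0, "fingers": 0.6}, {"x": -24.8, "y": -14.4, "z": 0, "roll": 0, "fingers": 0.6}, {"x": -24.8, "y": -14.4, "z": 0, "roll": 0, "fingers": 0.6}]'

```text
t: 13.17
eef_pos: [568.9, -60.6, 135.8]
tcp_rot: [-1.523, -2.743, 0.002]
ft_force: [-0.2, -0.2, 1.1]
gripper_width: 0.6
grip_force: 0.0
```

>>> drive_tool --series '[{"x": 0, "y": 0, "z": 0, "roll": 6.7, "fingers": 0.6}, {"x": 0, "y": 0, "z": 0, "roll": 6.7, "fingers": 0.6}, {"x": 0, "y": 0, "z": 0, "roll": 6.7, "fingers": 0.6}, {"x": 0, "y": 0, "z": 0, "roll": 6.7, "fingers": 0.6}, {"x": 0, "y": 0, "z": 0, "roll": 6.7, "fingers": 0.6}, {"x": 0, "y": 0, "z": 0, "roll": 6.7, "fingers": 0.6}, {"x": 0, "y": 0, "z": 0, "roll": 6.7, "fingers": 0.6}, {"x": 0, "y": 0, "z": 0, "roll": 6.7, "fingers": 0.6}, {"x": 0, "y": 0, "z": 0, "roll": 6.7, "fingers": 0.6}, {"x": 0, "y": 0, "z": 0, "roll": 6.7, "fingers": 0.6}, {"x": 0, "y": 0, "z": 0, "roll": 6.7, "fingers": 0.6}, {"x": 0, "y": 0, "z": 0, "roll": 6.7, "fingers": 0.6}, {"x": 0, "y": 0, "z": 0, "roll": 6.7, "fingers": 0.6}, {"x": 0, "y": 0, "z": 0, "roll": 6.7, "fingers": 0.6}, {"x": 0, "y": 0, "z": 0, "roll": 6.7, "fingers": 0.6}, {"x": 0, "y": 0, "z": 0, "roll": 6.7, "fingers": 0.6}, {"x": 0, "y": 0, "z": 0, "roll": 6.7, "fingers": 0.6}, {"x": 0, "y": 0, "z": 0, "roll": 6.7, "fingers": 0.6}, {"x": 0, "y": 0, "z": 0, "roll": 0, "fingers": 0.6}, {"x": 0, "y": 0, "z": 0, "roll": 0, "fingers": 0.6}]'

```text
t: 14.83
eef_pos: [569.4, -59.3, 136.4]
tcp_rot: [-3.14, -0.041, 0.005]
ft_force: [0.3, 0.2, -0.2]
gripper_width: 0.604
grip_force: 0.0
```

Run:
```python
from h import *
s=manip.read_camera("scene")
b=cv2.resize(s["img"][120:270,190:390],None,fx=3,fy=3,interpolation=cv2.INTER_CUBIC)
cv2.imwrite("pics/c7.png",b)
to(570,-59.6,53)
```

```text
t 14.88 p [569.6 -59.4 136.8] yhead -88.5 tilt -1.0 F [0.88 0.25 0.03] w 0.603 q [-0.28  0.16  1.91 -0.    1.08  1.26]
tool delta [ 0.6  0.3 83.8]
```

View pics/c7.png

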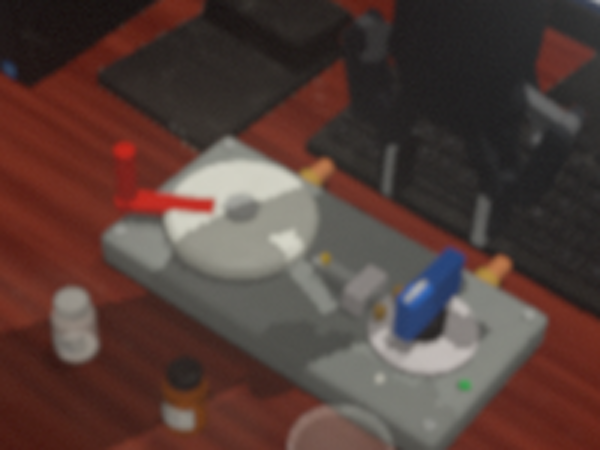

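The picture shows the handle post at (124,175) left in place, the bolt drawn back (stud at (325,258), away from its block), and the open fingers at (390,165) and (482,220) above the blue bar (430,295). I descend and grip.

>>> drive_tool --series '[{"x": 0, "y": 0, "z": 20, "roll": 0, "fingers": 0.6}, {"x": 0, "y": 0, "z": 20, "roll": 0, "fingers": 0.6}, {"x": 0, "y": 0, "z": 20, "roll": 0, "fingers": 0.6}, {"x": 0, "y": 0, "z": 15, "roll": 0, "fingers": 0.6}, {"x": 0, "y": 0, "z": 9, "roll": 0, "fingers": 0.6}, {"x": 0, "y": 0, "z": 0, "roll": 0, "fingers": 0.6}, {"x": 0, "y": 0, "z": 0, "roll": 0, "fingers": 0.6}]'

```text
t: 15.47
eef_pos: [570.2, -59.6, 54.0]
tcp_rot: [-3.141, -0.038, 0.002]
ft_force: [0.9, -0.8, 0.5]
gripper_width: 0.599
grip_force: 0.0
```

>>> drive_tool --series '[{"x": 0, "y": 0, "z": 0, "roll": 0, "fingers": 0}, {"x": 0, "y": 0, "z": 0, "roll": 0, "fingers": 0}, {"x": 0, "y": 0, "z": 0, "roll": 0, "fingers": 0}, {"x": 0, "y": 0, "z": 0, "roll": 0, "fingers": 0}, {"x": 0, "y": 0, "z": 0, "roll": 0, "fingers": 0}, {"x": 0, "y": 0, "z": 0, "roll": 0, "fingers": 0}, {"x": 0, "y": 0, "z": 0, "roll": 0, "fingers": 0}, {"x": 0, "y": 0, "z": 0, "roll": 0, "fingers": 0}, {"x": 0, "y": 0, "z": 0, "roll": 0, "fingers": 0}, {"x": 0, "y": 0, "z": 0, "roll": 0, "fingers": 0}]' --grip_force 35

```text
t: 16.3
eef_pos: [571.3, -58.1, 55.9]
tcp_rot: [-3.139, -0.035, -0.003]
ft_force: [0.4, 5.6, 3.6]
gripper_width: 0.159
grip_force: 37.1
```

```bash
python3 -c "
from h import *
s,R=st();print(s['grip_force'],s['torque'])"
```

```text
t 16.3 p [571.3 -58.1  55.9] yhead -88.7 tilt -1.0 F [0.41 5.61 3.61] w 0.159 q [-0.28  0.28  1.94  0.    0.92  1.27]
37.09865748882294 [ 0.71872619  0.10221729 -0.07250986]
```

>>> drive_tool --series '[{"x": 1, "y": -1.3, "z": 0, "roll": 0, "fingers": 0}, {"x": 0, "y": 0, "z": 0, "roll": 0, "fingers": 0}, {"x": 0, "y": 0, "z": 0, "roll": -3, "fingers": 0}, {"x": 0, "y": 0, "z": 0, "roll": -3, "fingers": 0}, {"x": 0, "y": 0, "z": 0, "roll": -2, "fingers": 0}, {"x": 0, "y": 0, "z": 0, "roll": 0, "fingers": 0}]'

```text
t: 16.8
eef_pos: [571.4, -58.2, 55.8]
tcp_rot: [3.131, 0.259, -0.001]
ft_force: [-3.8, 1.5, 5.7]
gripper_width: 0.157
grip_force: 37.5
```

```bash
python3 -c "
from h import *
s,R=st();print(s['grip_force'],s['torque'])"
```

```text
t 16.8 p [571.4 -58.2  55.8] yhead -80.6 tilt -1.0 F [-3.79  1.47  5.69] w 0.157 q [-0.28  0.28  1.94 -0.    0.92  1.13]
37.498544454574585 [0.21674705 0.54299478 0.10506765]
```

>>> drive_tool --series '[{"x": -0.7, "y": 0, "z": 0, "roll": -6, "fingers": 0}, {"x": 0, "y": 0, "z": 0, "roll": -6, "fingers": 0}, {"x": 0, "y": 0, "z": 0, "roll": -6, "fingers": 0}, {"x": 0, "y": 0, "z": 0, "roll": -6, "fingers": 0}, {"x": 0, "y": 0, "z": 0, "roll": -6, "fingers": 0}, {"x": 0, "y": 0, "z": 0, "roll": -6, "fingers": 0}, {"x": 0, "y": 0, "z": 0, "roll": -6, "fingers": 0}, {"x": 0, "y": 0, "z": 0, "roll": -6, "fingers": 0}, {"x": 0, "y": 0, "z": 0, "roll": -6, "fingers": 0}, {"x": 0, "y": 0, "z": 0, "roll": -4, "fingers": 0}, {"x": 0, "y": 0, "z": 0, "roll": 0, "fingers": 0}, {"x": 0, "y": 0, "z": 0, "roll": 0, "fingers": 0}, {"x": 0, "y": 0, "z": 0, "roll": 0, "fingers": 0}]'

```text
t: 17.88
eef_pos: [572.0, -58.9, 55.9]
tcp_rot: [2.613, 1.739, 0.003]
ft_force: [0.0, -0.7, 5.6]
gripper_width: 0.157
grip_force: 37.4
```

```bash
python3 -c "
from h import *
s,R=st();print(s['grip_force'],s['torque'])"
```

```text
t 17.88 p [572.  -58.9  55.9] yhead -22.7 tilt -1.0 F [ 0.01 -0.72  5.6 ] w 0.157 q [-0.28  0.28  1.94 -0.    0.92  0.12]
37.429627776145935 [-0.0322621 -0.0547747  0.0726789]
```

>>> drive_tool --series '[{"x": 0, "y": 0, "z": 0, "roll": -2, "fingers": 0}, {"x": 0, "y": 0, "z": 0, "roll": -1.5, "fingers": 0}, {"x": 0, "y": 0, "z": 0, "roll": 0, "fingers": 0}, {"x": 0, "y": 0, "z": 0, "roll": 0, "fingers": 0}]'

```text
t: 18.22
eef_pos: [572.1, -59.0, 55.9]
tcp_rot: [2.559, 1.817, 0.003]
ft_force: [0.0, -0.7, 4.7]
gripper_width: 0.158
grip_force: 37.4
```

```bash
python3 -c "
from h import *
s,R=st();print(s['grip_force'],s['torque'])"
```

```text
t 18.22 p [572.1 -59.   55.9] yhead -19.2 tilt -1.0 F [ 0.03 -0.7   4.68] w 0.158 q [-0.28  0.28  1.94 -0.    0.92  0.06]
37.440361976623535 [-0.01730214 -0.07278549  0.08090398]
```

>>> drive_tool --series '[{"x": 0, "y": 0, "z": 0, "roll": -0.8, "fingers": 0}, {"x": 0, "y": 0, "z": 0, "roll": 0, "fingers": 0}, {"x": 0, "y": 0, "z": 0, "roll": 0, "fingers": 0}]'

```text
t: 18.47
eef_pos: [572.1, -59.0, 55.9]
tcp_rot: [2.547, 1.835, 0.003]
ft_force: [0.4, -0.2, 5.4]
gripper_width: 0.16
grip_force: 37.4
```

>>> drive_tool --series '[{"x": 0, "y": 0, "z": 0, "roll": 0, "fingers": 0.5}, {"x": 0, "y": 0, "z": 0, "roll": 0, "fingers": 0.5}, {"x": 0, "y": 0, "z": 0, "roll": 0, "fingers": 0.5}, {"x": 0, "y": 0, "z": 0, "roll": 0, "fingers": 0.5}, {"x": 0, "y": 0, "z": 0, "roll": 0, "fingers": 0.5}, {"x": 0, "y": 0, "z": -10, "roll": 0, "fingers": 0.5}, {"x": 0, "y": 0, "z": -20, "roll": 0, "fingers": 0.5}, {"x": 0, "y": 0, "z": -25, "roll": 0, "fingers": 0.5}, {"x": 0, "y": 0, "z": -25, "roll": 0, "fingers": 0.5}, {"x": 0, "y": 0, "z": -30, "roll": 0, "fingers": 0.5}, {"x": 0, "y": 0, "z": -30, "roll": 0, "fingers": 0.5}, {"x": 0, "y": 0, "z": -20, "roll": 0, "fingers": 0.5}, {"x": 0, "y": 0, "z": 0, "roll": 0, "fingers": 0.5}, {"x": 0, "y": 0, "z": 0, "roll": 0, "fingers": 0.5}]'

```text
t: 19.63
eef_pos: [571.5, -58.6, 216.5]
tcp_rot: [2.545, 1.837, 0.004]
ft_force: [0.5, 0.2, -0.6]
gripper_width: 0.501
grip_force: 0.0
```

Run:
```python
from h import *
st();s=manip.read_camera("scene")
b=cv2.resize(s["img"][120:310,190:390],None,fx=3,fy=3,interpolation=cv2.INTER_CUBIC)
cv2.imwrite("pics/c8.png",b)
```

```text
t 19.63 p [571.5 -58.6 216.5] yhead -18.4 tilt -1.0 F [ 0.48  0.21 -0.58] w 0.501 q [-0.28  0.08  1.84 -0.    1.22  0.04]
```

View pics/c8.png

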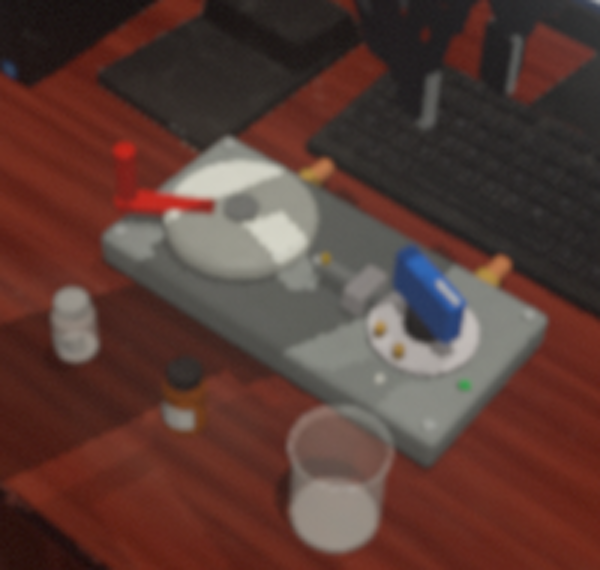

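The bar now runs from (405,255) to (462,315), with its white line pointing towards the green dot (464,384). The bolt is still drawn back, the handle is in place, and the vials and beaker stand untouched; the gripper is clear.

Run:
```python
from h import *
s=manip.read_camera("scene");p=onz(s,[(190+408/3,120+248/3),(190+463/3,120+309/3)],84);d=p[0]-p[1];print(p.round(),np.degrees(np.arctan2(d[1],d[0])))
print(manip.job_done())
```

```text
[[581. -35.  84.]
 [563. -88.  84.]] 70.72102533344417
the job is handed in; nothing more can be done
None
```

The job is handed in, at about 20 s of the 64 s allowed. I pressed the isolator home at about 13.4 N and saw the bolt draw back about 12 mm. I then turned the freed selector to about 1.2 rad at the green dot (70.7° by camera), with no resistance beyond its normal drag. The gripper is open and clear, and the vials and beaker are untouched.

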